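Tidy the sink cupboard: stack the pinned tray, load it, and stand the funnel in its gap

ROBOT

A 6-joint arm with a two-finger parallel gripper is mounted at the origin on the work surface. World frame = base frame: x ahead of the robot, y to its left, z up, the work surface at z = 0. Lengths are in m, angles in rad, forces in N, time in s.
With the tool pointing down it reaches from about 0.4 to 0.825 m from the base axis. Payload 7 kg.
Tool frame: the origin (TCP) lies midway between the tips of the shut fingers; the grasp point (between the pads) lies 19 mm behind it; z points along the fingers, y is the line along which they close (so a half turn about z gives the same grasp; the last joint's range is limited). The gripper opens to 88 mm and grips with 3 to 60 N. Pads are 19 mm wide; open, the fingers measure 130 mm over their backs; the gripper's body (78 mm by 193 mm) begins 47 mm behind the grasp point.
Start: joints at [1.581, 0.359, 0.012, 0, -1.224, -0.288], TCP at [0.185, 0.649, 0.227] pointing down, gripper open.
Joint ranges: [-3.07, 3.07], [-1.43, 2.12], [-1.02, 1.25], [-3.03, 1.67], [-3.05, -0], [-3.03, 3.03]. Speed limits (rad/s): [2.39, 2.39, 3.01, 3.14, 3.14, 3.14].

INTERFACE

Orientations are given as [roll, pitch, yaw] about the fixed x, y, z axes, in that order (R = Rz(yaw) Ry(pitch) Rx(roll)).
In Python, from station import arm, grab_frame, camera_params, spot_in gives the robot as it stands.
- The arm moves only by the shell command python3 -m jog 'ROWS' [FORCE]. ROWS is JSON, a list that holds one entry, the list of rows, each a list of 7 numbers: the shift along the tool's x, y, z in mm, then the turn, a rotation vector about the tool's x, y, z in rad, then the finger opening in mm, from 0 to 87.6. In form: [[[x, y, z, wx, wy, wz, fingers], ...]]. A call has 1 to 20 rows; each row is the pose to reach, as a shift and turn from the pose commanded when the call began, along the tool's axes at that moment; what a row does not reach only later rows make up. A row lasts 1/8 s, in which the tool goes at most 62.5 mm and 10.7 degrees, less where a joint would pass 70% of its speed; a pose out of reach is approached as far as the arm can. A call with a gripper value outside its range is refused whole. The fingers move at their own pace and stop on an object; FORCE is the grip in N (left out, the last holds). Time passes only in rows, so rows that repeat a pose let the fingers close. It gives the time, the measured TCP pose, the force, the opening and the grip force at its end, in the units of the state.
- arm.get_state(): the state, without advancing time (a new reading comes with each control period).
- grab_frame(name): name is "scene" or "top" or "wrist"; returns (picture, depth): 480x640x3 uint8, blue, green, red; 480x640 float32, m along the optical axis (not along the pixel's ray), 0 where there is no reading.
- camera_params(name): a dict with "mtx" (3x3 intrinsics, pixels), "R" (3x3) and "t" (3): a world point X has camera coordinates R X + t. Camera axes: x right, y down, z forward; pixel columns grow to the right and rows downward; lengths in m; the calibration is good to about 2 mm. A picture is of the moment at which its call begins: read the wrist's pose just before it. camera_params takes no time and is no camera call; for the wrist camera it gives the pose at the moment of the call.
- arm.job_done(): hands the job in; it is judged then, once.
Trained networks look in the newest picture that a camera, given by its name, has taken for a name from the list of things; names that differ only in an ending like _2 or _b are one class to them, and where a whole thing is asked for, a point or a joint stands for the part that bears it (a point fixed in the world has none). Each returns a list of dicts, best first, with "confidence" (0 to 1); they miss things now and then, are a little off and sometimes report something else, mostly with a low value. They report only what shows in the picture. A call takes as long as a camera call. They do not tell look-alikes from the thing itself.
- spot_in(query, camera): "uv" ([column, row] in pixels, amid what is visible of it).
The state is a dict: "t": time; "q": joint angles; "qd": joint speeds; "joint_efforts": joint torques, N m; "eef_pos": TCP position; "ee_rot": TCP orientation; "force": force on the tool from outside, world axes, zero at the start; "moment": the same for the moment, N m; "width": finger opening in m; "gripper_force": force on a finger pad.
Only numpy, scipy, OpenCV 4.12 (cv2) and the standard library are available. Lean on these libraries where they do the work, as an engineer would, in place of code of your own. Each camera call takes 0.05 s, during which the arm holds its last target. There are 200 camera calls.

TASK

First stack the tray with the carrying handle on the tray with the corner sockets, either way round, so that all four pins drop fully home. Then stand the glass jar in the upper tray's compartment on the left of the handle (as the robot sees it) and the steel measuring cup in the one on the right, setting the jar down gently, and stand the funnel mouth down on the rubber mat midway between the spray bottle and the plunger cup, in line with them. Keep jar, cup and funnel upright, and do not shift the spray bottle, the plunger cup, the small tin or the sink plug.

Things in the scene. Friction and masses are not known exactly. Their poses are not given: they have to be found in the camera images.
- base_tray: Fixed mid-grey tray, 130 (x) x 200 (y) x 45 mm high; in each corner a block 28 mm wide, flush with the rim, with a square socket in its top, 16 mm wide, 17 deep, centred at x +-51, y +-86 mm. Origin: centre of underside, z up; x points away from the robot, y (long side) to its left, within 0.3 rad. The stack's left compartment is on the +y side.
- pin_tray: Loose pale blue-grey tray, 130 (x) x 200 (y) mm, 0.2-0.4 kg, on 4 round pins 8 x 12 mm at x +-51, y +-86. Origin: centre, at pin-tip level; yaw within 0.3 rad. Above: inner floor 16 mm, rim 41. Wall along x parts 2 compartments, 122 (x) x 94 (y), centred at y +-49. Handle: bar along x, 90 long, 12 wide, 12 high, centre 66 mm up. Seated: origin 33 mm above base_tray's.
- jar: Loose closed round glass jar with a steel lid, 54 mm across, 85 mm high, 0.15 to 0.28 kg. Origin: centre of the underside, z up.
- cup: Loose open round stainless steel measuring cup without a handle, with a small pouring lip, 60 mm across the rim, 58 mm at the foot, 75 mm high, wall 3 mm, about 0.12 kg. Origin: centre of the underside, z up.
- funnel: Loose turquoise plastic funnel standing mouth down, spout up: mouth 84 mm across, cone up to 60 mm height, then a spout from 22 mm (at 60 mm) to 18 mm (at the top, 110 mm) across; about 60 g. Origin: centre of the mouth, on the underside, z up.
- mat: Fixed dark ribbed rubber mat, 105 (x) x 340 (y) x 3 mm. Origin: centre of its underside; its y axis runs along its length, within 0.25 rad of the robot's left. Spray bottle and plunger cup stand on it 120 mm either side of its centre along y, either way round, so its centre is the midpoint between them.
- spray: Closed purple spray bottle with white trigger head, standing on the mat, 72 mm across, 227 mm high, head reaching up to 60 mm from its axis. Origin: centre of the underside. To be left alone.
- plunger: Reddish brown hard silicone plunger cup, dome with a stub on top, standing on the mat, 100 mm across, 68 mm high. Origin: centre of the underside. To be left alone.
- tin: Small round aluminium tin with lid, 46 mm across, 33 mm high. Origin: centre of the underside. To be left alone.
- plug: Black rubber sink plug with a steel stub, 46 mm across, 22 mm high. Origin: centre of the underside. To be left alone.
There are look-alikes about, which are no part of the job. Of the things that look like the pin_tray, take the one that is farthest to the robot's right at the start. Leave any blue look-alike of the funnel alone.

How it is judged:
On the way:
1. the handled tray is seated on the socket tray, still empty (x of pin_tray in the frame of base_tray between -0.006 and 0.006 m and y of pin_tray in the frame of base_tray between -0.006 and 0.006 m and z of pin_tray in the frame of base_tray below 0.0375 m and angle between pin_tray's own z axis and vertical below 0.05 rad and angle between the x axis of pin_tray and the x axis of base_tray, either way round below 0.1 rad and horizontal distance between each of jar, cup and base_tray above 0.1 m), for 0.2 s.
At the end, for the whole second after the job is handed in: Handled tray seated on the socket tray (within 6 mm, origin under 37.5 mm above its origin, level); jar upright on the upper tray's floor in the left (+y) compartment, cup in the right; funnel mouth down on the mat within 15 mm of its centre along each mat axis; all released, at rest (x of pin_tray in the frame of base_tray between -0.006 and 0.006 m and y of pin_tray in the frame of base_tray between -0.006 and 0.006 m and z of pin_tray in the frame of base_tray below 0.0375 m and angle between pin_tray's own z axis and vertical below 0.05 rad and angle between the x axis of pin_tray and the x axis of base_tray, either way round below 0.1 rad and y of jar in the frame of base_tray between 0.025 and 0.075 m and x of jar in the frame of base_tray between -0.037 and 0.037 m and z of jar in the frame of base_tray between 0.043 and 0.056 m and angle between each of jar, cup, funnel's own z axis and vertical below 0.1 rad and y of cup in the frame of base_tray between -0.075 and -0.025 m and x of cup in the frame of base_tray between -0.037 and 0.037 m and z of cup in the frame of base_tray between 0.043 and 0.056 m and x of funnel in the frame of mat between -0.015 and 0.015 m and y of funnel in the frame of mat between -0.015 and 0.015 m and z of funnel in the frame of mat below 0.008 m and contact force between each of pin_tray, jar, cup, funnel and the fingers below 0.05 N and linear speed of each of pin_tray, jar, cup, funnel below 0.02 m/s); the robot touches nothing.
It fails at once if the spray bottle or the plunger cup is moved by more than 20 mm (distance of any of spray, plunger from where it was at the start of the episode above 0.02 m).
It fails at once if the small tin or the sink plug is moved by more than 20 mm (distance of any of tin, plug from where it was at the start of the episode above 0.02 m).
It fails at once if the jar, the cup or the funnel is tipped by more than 0.6 rad (angle between any of jar, cup, funnel's own z axis and vertical above 0.6 rad).
It fails at once if the glass jar is dropped (moves faster than 0.6 m/s with the fingers off it) (linear speed of jar above 0.6 m/s and contact force between jar and the fingers below 0.05 N).
It also fails if it takes over 118 s, if anything falls off the work surface, if the arm or the gripper's body presses on something with over 40 N, if the wrist force passes 120 N, or if a joint passes its speed limit or range.

## Working session

There is one attempt and no reset: what is moved stays moved. The work goes in short steps, Python scripts to look and compute and a shell command to move; the robot and the scene stay as the last step left them, time stands still between calls to the robot, and variables do not carry over. Pictures are saved under pics/ and viewed, at most 14 in all, crops included, and the job is handed in when it is done.

```bash
ls; mkdir -p pics; cat > h.py <<'E'
import numpy as np, cv2
from station import arm, grab_frame, camera_params, spot_in
def world(cam,depth,uv=None,cp=None):
    cp=cp or camera_params(cam); K=np.array(cp["mtx"]);R=np.array(cp["R"]);t=np.array(cp["t"])
    v,u=np.mgrid[0:480,0:640]
    P=np.stack([(u-K[0,2])/K[0,0]*depth,(v-K[1,2])/K[1,1]*depth,depth],-1)
    return (P-t)@R
E
python3 - <<'E'
from h import *
for c in("top","scene"):
    im,d=grab_frame(c); cv2.imwrite(f"pics/{c}0.png",im); np.savez(f"{c}0.npz",im=im,d=d)
    W=world(c,d); print(c,camera_params(c))
    for q in("pin_tray","base_tray","jar","cup","funnel","mat","spray","plunger","tin","plug"):
        for r in spot_in(q,c):
            u,v=map(int,r["uv"]); print(q,[u,v],round(r["confidence"],2),W[v,u].round(3))
print(arm.get_state())
E
```

```text
pics
top {'mtx': array([[477.36859644,   0.        , 318.92632497],
       [  0.        , 477.36859644, 243.01793657],
       [  0.        ,   0.        ,   1.        ]]), 'R': array([[-0.01038659, -0.99951167, -0.02947094],
       [-0.99579282,  0.01302236, -0.09070323],
       [ 0.09104272,  0.02840485, -0.99544181]]), 't': array([0.06144276, 0.47851525, 1.2261053 ])}
pin_tray [173, 333] 0.9 [0.255 0.42  0.074]
pin_tray [206, 241] 0.63 [0.484 0.34  0.072]
base_tray [474, 241] 0.78 [ 0.481 -0.352  0.005]
jar [329, 223] 0.91 [0.523 0.028 0.086]
jar [291, 255] 0.49 [0.443 0.122 0.106]
cup [391, 254] 0.96 [ 0.45  -0.134  0.001]
funnel [289, 253] 0.79 [0.448 0.126 0.11 ]
funnel [290, 305] 0.55 [0.322 0.124 0.114]
mat [343, 172] 0.58 [ 0.672 -0.01   0.004]
spray [389, 162] 0.62 [ 0.656 -0.115  0.158]
spray [294, 214] 0.31 [0.557 0.121 0.023]
plunger [293, 169] 0.91 [0.666 0.119 0.07 ]
plunger [291, 254] 0.54 [0.445 0.122 0.11 ]
tin [382, 210] 0.74 [ 0.563 -0.11   0.03 ]
tin [294, 214] 0.56 [0.557 0.121 0.023]
plug [294, 213] 0.72 [0.56  0.121 0.02 ]
scene {'mtx': array([[438.75414115,   
[... 865 characters left out ...]
35]
plug [344, 278] 0.82 [0.558 0.115 0.023]
{'t': 1.1, 'q': array([ 1.58111934e+00,  3.58632341e-01,  1.18792591e-02, -8.22152905e-06,
       -1.22410407e+00, -2.88118423e-01]), 'qd': array([-0.00080077, -0.00030253,  0.00015065,  0.00012278,  0.00104104,
       -0.00016685]), 'joint_efforts': array([-1.52668323e-03, -5.82393658e+01,  2.93298733e+01,  7.00207695e+00,
        1.22628282e-02, -2.57911307e-05]), 'eef_pos': array([0.18510653, 0.64908686, 0.22652979]), 'ee_rot': array([ 3.14153213e+00, -9.87105430e-06, -2.77798205e-01]), 'force': array([0.10226565, 0.06521513, 0.15661699]), 'moment': array([0.00516156, 0.01999733, 0.03574848]), 'gripper_force': 0.0, 'width': 0.08788942863055758}
```

View pics/top0.png

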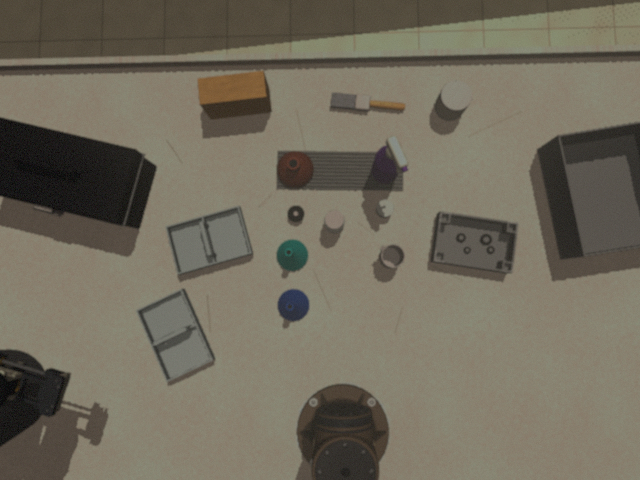

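View pics/scene0.png

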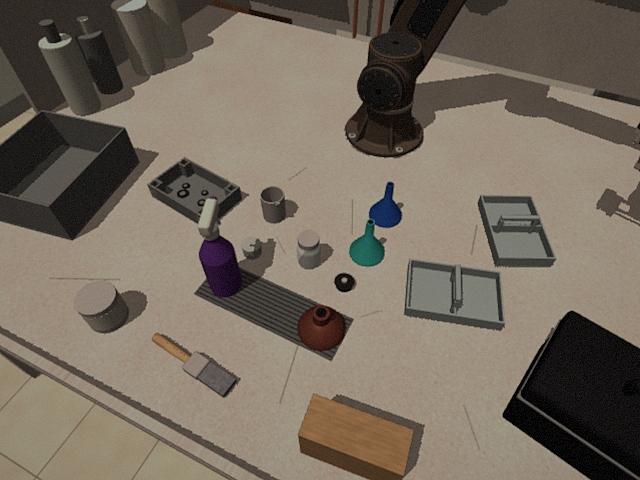

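The candidates in the top view:
- **Handled trays:** A is at px (208,241), y≈0.34. B is at px (175,335), y≈0.42. A is farthest to the robot's right, so I choose A.
- **Funnels:** turquoise is at (291,254) and blue at (293,305). I choose the turquoise one.
- **Jar:** it is at (333,220). The larger drum at (454,98) is not it.
- **Cup:** it is at (391,256).
- **Tin and plug:** the tin is at (383,210) and the plug at (296,213).
- **Base tray:** it is at (474,243). The big bin on the right is not it.

Next I measure the poses and check the choice in one close crop.

```bash
cat > m.py <<'E'
from h import *
f=np.load("top0.npz"); im,d=f["im"],f["d"]; W=world("top",d)
def rect(u0,v0,u1,v1,z0,z1,name):
    w=W[v0:v1,u0:u1].reshape(-1,3); m=(w[:,2]>z0)&(w[:,2]<z1); p=w[m]
    (c,s,a)=cv2.minAreaRect((p[:,:2]*1000).astype(np.float32))
    print(name,"n",len(p),"c",np.round(c,1),"size",np.round(s,1),"ang",round(a,1),"mean",p.mean(0).round(4),"zmax",p[:,2].max().round(4))
rect(160,200,260,280,.033,.046,"trayA rim")
rect(160,200,260,280,.066,.082,"trayA bar")
rect(425,205,525,280,.037,.052,"base rim")
rect(270,145,410,195,.0015,.008,"mat")
rect(320,205,350,235,.075,.095,"jar top")
rect(375,240,410,270,.066,.083,"cup rim")
rect(270,235,312,275,.1,.12,"funnel top"); rect(270,235,312,275,.006,.12,"funnel all")
rect(275,150,315,190,.03,.075,"plunger"); rect(365,130,415,185,.03,.24,"spray")
rect(372,198,395,222,.025,.045,"tin"); rect(285,203,307,224,.01,.03,"plug")
c=np.hstack([cv2.resize(im[195:285,155:315],None,fx=4,fy=4,interpolation=2)])
cv2.imwrite("pics/crop1.png",c)
E
python3 m.py
```

```text
trayA rim n 566 c [490. 345.] size [131.4 200.9] ang 15.4 mean [0.4899 0.3483 0.0402] zmax 0.0459
trayA bar n 171 c [490.2 345.1] size [90.7 12.8] ang 16.1 mean [0.4897 0.3443 0.0716] zmax 0.0783
base rim n 839 c [ 475.3 -343.2] size [202.1 131.6] ang 80.5 mean [ 0.4746 -0.3467  0.0444] zmax 0.0519
mat n 2812 c [6.789e+02 1.000e-01] size [375.7 135.9] ang 88.9 mean [ 0.673  -0.0013  0.004 ] zmax 0.008
jar top n 289 c [530.6  17.1] size [47.4 46. ] ang 87.9 mean [0.5309 0.0169 0.0854] zmax 0.0916
cup rim n 120 c [ 440.6 -128. ] size [57.6 59.4] ang 3.2 mean [ 0.4429 -0.1263  0.0748] zmax 0.0819
funnel top n 47 c [449.3 129. ] size [17.2 16.3] ang 23.9 mean [0.449  0.1286 0.1105] zmax 0.1159
funnel all n 790 c [452.2 135.9] size [96.5 98.4] ang 85.8 mean [0.4472 0.1272 0.0354] zmax 0.1159
plunger n 672 c [679.2 120.3] size [81.2 78.8] ang 66.0 mean [0.6755 0.1184 0.0456] zmax 0.075
spray n 1101 c [ 657. -115.] size [91.5 50.5] ang 26.9 mean [ 0.6559 -0.1134  0.165 ] zmax 0.2356
tin n 238 c [ 567.  -114.9] size [42.2 44.9] ang 88.9 mean [ 0.5668 -0.115   0.0325] zmax 0.0398
plug n 228 c [558.  118.6] size [42.7 43.6] ang 89.8 mean [0.5581 0.1181 0.0168] zmax 0.028
```

View pics/crop1.png

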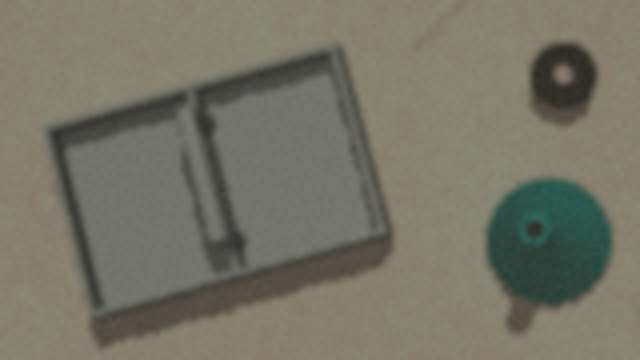

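The crop shows tray A with its handle bar at about crop px (205,170), the turquoise funnel at (548,240) and the plug at (563,75), so the choice holds. I'll move above tray A for a wrist look.

```bash
cat >> h.py <<'E'
from scipy.spatial.transform import Rotation as Ro
def go(x,y,z,yaw):
    s=arm.get_state(); R0=Ro.from_euler("xyz",s["ee_rot"]); T=Ro.from_euler("xyz",[np.pi,0,yaw])
    sh=R0.inv().apply(np.array([x,y,z])-s["eef_pos"])*1000; rv=(R0.inv()*T).as_rotvec()
    print("go",sh.round(1),rv.round(3),"rows>=",round(max(np.linalg.norm(sh)/62.5,np.linalg.norm(rv)/.187),1))
E
python3 -c "
from h import *
go(.49,.345,.24,.273)"
```

```text
go [376.6 208.8 -13.5] [ 0.     0.    -0.551] rows>= 6.9
```

```bash
python3 -m jog '[[[376.6,208.8,-13.5,0,0,-0.551,87],[376.6,208.8,-13.5,0,0,-0.551,87],[376.6,208.8,-13.5,0,0,-0.551,87],[376.6,208.8,-13.5,0,0,-0.551,87],[376.6,208.8,-13.5,0,0,-0.551,87],[376.6,208.8,-13.5,0,0,-0.551,87],[376.6,208.8,-13.5,0,0,-0.551,87],[376.6,208.8,-13.5,0,0,-0.551,87],[376.6,208.8,-13.5,0,0,-0.551,87],[376.6,208.8,-13.5,0,0,-0.551,87],[376.6,208.8,-13.5,0,0,-0.551,87],[376.6,208.8,-13.5,0,0,-0.551,87]]]' 25
cat > w.py <<'E'
from h import *
import sys
cp=camera_params("wrist"); im,d=grab_frame("wrist"); W=world("wrist",d,cp=cp)
n=sys.argv[1]; np.savez(n+".npz",im=im,W=W,d=d); cv2.imwrite(f"pics/{n}.png",im); print(cp, arm.get_state()["eef_pos"],arm.get_state()["ee_rot"])
E
python3 w.py w1
```

```text
t: 2.6
eef_pos: [0.4895, 0.3457, 0.2401]
ee_rot: [-3.142, -0.0, 0.274]
force: [1.1, 0.2, 0.0]
width: 0.087
gripper_force: 0.0
{'mtx': array([[418.13161502,   0.        , 316.25226583],
       [  0.        , 418.13161502, 242.37945278],
       [  0.        ,   0.        ,   1.        ]]), 'R': array([[ 2.71363817e-01, -9.62476666e-01, -5.87807433e-04],
       [-9.15458117e-01, -2.58295708e-01,  3.08576998e-01],
       [-2.97149988e-01, -8.31985187e-02, -9.51199186e-01]]), 't': array([0.1995245 , 0.49304942, 0.57928281])} [0.48961173 0.34557215 0.24008113] [-3.14155750e+00 -2.50017017e-05  2.74300881e-01]
```

View pics/w1.png

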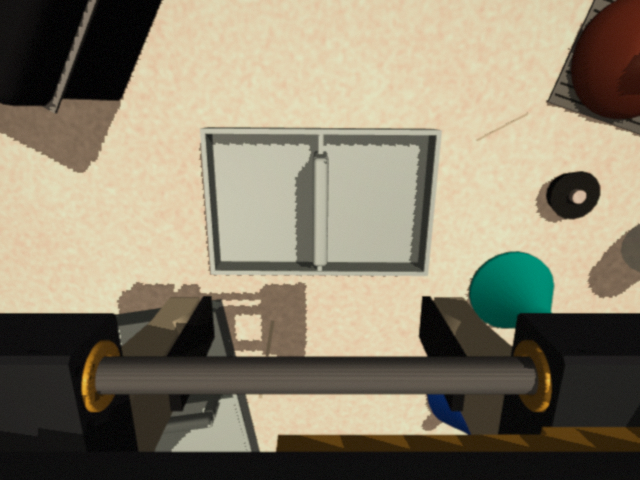

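The wrist view shows the tray rim from (203,128) to (440,274) with the bar at (320,210), and the fingers at the bottom.

```bash
cat >> h.py <<'E'
def rect(W,u0,v0,u1,v1,z0,z1,name):
    w=W[v0:v1,u0:u1].reshape(-1,3); p=w[(w[:,2]>z0)&(w[:,2]<z1)]
    (c,s,a)=cv2.minAreaRect((p[:,:2]*1000).astype(np.float32))
    print(name,"n",len(p),"c",np.round(c,1),"size",np.round(s,1),"ang",round(a,2),"mean",p.mean(0).round(4)); return p
E
python3 - <<'E'
from h import *
W=np.load("w1.npz")["W"]
rect(W,190,115,450,285,.036,.046,"rim"); rect(W,190,115,450,285,.068,.08,"bar")
go(.490,.345,.047,.273)
E
```

```text
rim n 4481 c [490.7 342.1] size [130.5 200.6] ang 15.22 mean [0.4921 0.3426 0.0411]
bar n 1609 c [491.5 342.4] size [89.1 12. ] ang 15.58 mean [0.493  0.343  0.0723]
go [  0.2   0.7 193.1] [-0.    -0.     0.001] rows>= 3.1
```

```bash
python3 -c "
from h import *
go(.491,.3425,.047,.269)"
```

```text
go [  0.5   3.3 193.1] [-0.    -0.     0.005] rows>= 3.1
```

```bash
python3 -m jog '[[[0.5,3.3,0,0,0,0.005,87],[0.5,3.3,60,0,0,0.005,87],[0.5,3.3,120,0,0,0.005,87],[0.5,3.3,160,0,0,0.005,87],[0.5,3.3,180,0,0,0.005,87],[0.5,3.3,193,0,0,0.005,87],[0.5,3.3,193,0,0,0.005,87],[0.5,3.3,193,0,0,0.005,60],[0.5,3.3,193,0,0,0.005,40],[0.5,3.3,193,0,0,0.005,25],[0.5,3.3,193,0,0,0.005,15],[0.5,3.3,193,0,0,0.005,5],[0.5,3.3,193,0,0,0.005,5],[0.5,3.3,193,0,0,0.005,5],[0.5,3.3,193,0,0,0.005,5]]]' 25
```

```text
t: 4.53
eef_pos: [0.4914, 0.3421, 0.047]
ee_rot: [-3.141, -0.0, 0.268]
force: [0.0, 1.3, -0.7]
width: 0.0131
gripper_force: 0.6
```

```bash
python3 -m jog '[[[0,0,0,0,0,0,5],[0,0,0,0,0,0,5],[0,0,0,0,0,0,5],[0,0,0,0,0,0,5],[0,0,-10,0,0,0,5],[0,0,-40,0,0,0,5],[0,0,-80,0,0,0,5],[0,0,-130,0,0,0,5],[0,0,-180,0,0,0,5],[0,0,-210,0,0,0,5],[0,0,-210,0,0,0,5],[0,0,-210,0,0,0,5]]]' 25
python3 w.py w2; python3 -c "
from h import *
go(.475,-.20,.257,.268)
W=np.load('w2.npz')['W']
rect(W,100,50,560,420,.19,.27,'tray')
go(.30,-.31,.257,-.166)"
```

```text
t: 6.02
eef_pos: [0.4907, 0.3414, 0.2562]
ee_rot: [3.141, 0.002, 0.268]
force: [-0.1, -0.8, -3.1]
width: 0.0118
gripper_force: 25.0
{'mtx': array([[418.13161502,   0.        , 316.25226583],
       [  0.        , 418.13161502, 242.37945278],
       [  0.        ,   0.        ,   1.        ]]), 'R': array([[ 2.65026710e-01, -9.64241034e-01, -2.66747739e-04],
       [-9.16701919e-01, -2.52046106e-01,  3.10048952e-01],
       [-2.99029155e-01, -8.19267254e-02, -9.50720556e-01]]), 't': array([0.19874582, 0.48611903, 0.59503121])} [0.49065337 0.34134088 0.25575252] [3.14063940e+00 2.18699738e-03 2.67998920e-01]
go [-1.584e+02  5.179e+02 -4.000e-01] [ 0.001  0.002 -0.   ] rows>= 8.7
tray n 74575 c [492. 341.] size [127.5 201.1] ang 15.35 mean [0.5173 0.3427 0.231 ]
go [-3.563e+02  5.776e+02  1.000e-01] [0.001 0.002 0.434] rows>= 10.9
```

View pics/w2.png

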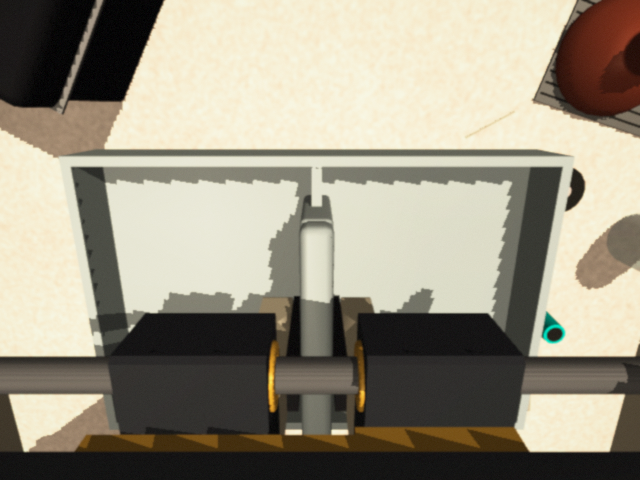

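The tray is level in the grip with its bar at (317,300). The wrist and TCP agree with about zero offset. Next I carry it across and back off, so the wrist camera can see the base tray ahead of it.

```bash
python3 -m jog '[[[-10,30,0,0,0,0,5],[-30,80,0,0,0,0.05,5],[-45,140,0,0,0,0.1,5],[-60,200,0,0,0,0.15,5],[-79,260,0,0,0,0.2,5],[-95,310,0,0,0,0.25,5],[-110,360,0,0,0,0.3,5],[-127,415,0,0,0,0.35,5],[-145,475,0,0,0,0.4,5],[-158,518,0,0,0,0.434,5],[-210,530,0,0,0,0.434,5],[-260,545,0,0,0,0.434,5],[-310,560,0,0,0,0.434,5],[-356,577,0,0,0,0.434,5],[-356,577,30,0,0,0.434,5],[-356,577,70,0,0,0.434,5],[-356,577,100,0,0,0.434,5],[-356,577,105,0,0,0.434,5],[-356,577,105,0,0,0.434,5],[-356,577,105,0,0,0.434,5]]]' 25
python3 w.py w3; python3 -c "
from h import *
im,d=grab_frame('top'); np.savez('top1.npz',im=im,d=d)"
```

```text
t: 8.57
eef_pos: [0.3018, -0.3091, 0.1531]
ee_rot: [3.141, -0.002, -0.165]
force: [0.1, -0.1, -2.8]
width: 0.0122
gripper_force: 25.0
{'mtx': array([[418.13161502,   0.        , 316.25226583],
       [  0.        , 418.13161502, 242.37945278],
       [  0.        ,   0.        ,   1.        ]]), 'R': array([[-1.64366525e-01, -9.86399284e-01,  3.13449569e-04],
       [-9.38681720e-01,  1.56512835e-01,  3.07213868e-01],
       [-3.03084599e-01,  5.02014464e-02, -9.51640447e-01]]), 't': array([-0.25630028,  0.3146369 ,  0.42953163])} [ 0.30176927 -0.30902407  0.15313783] [ 3.14103985e+00 -1.85833042e-03 -1.65515817e-01]
```

View pics/w3.png

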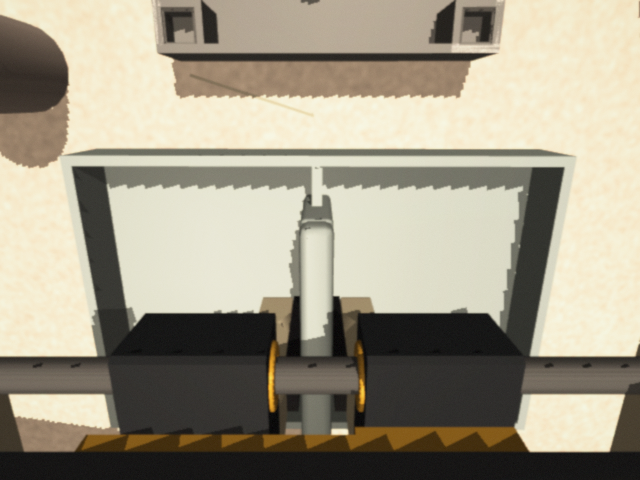

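The near rim of the base tray is visible at rows 0–55, with near corners at (160,50) and (500,50). The held tray is below it. Now I work out both in tool axes from this one image.

```bash
python3 - <<'E'
from h import *
W=np.load("w3.npz")["W"]; s=arm.get_state(); R0=Ro.from_euler("xyz",[np.pi,0,-.1655]); e=np.array([.30177,-.30902,.1531])
def tool(W): return R0.inv().apply(W.reshape(-1,3)-e).reshape(W.shape)*1000
b=rect(W,130,0,530,60,.036,.053,"base"); t=tool(b)
yy=t[:,1]
for lo in range(-100,101,20):
    m=(yy>lo)&(yy<lo+20)
    if m.sum()>5: print(lo, "near x",np.percentile(t[m,0],2).round(1), t[m,2].mean().round(1))
print("y edges by x:")
for lo in range(120,200,10):
    m=(t[:,0]>lo)&(t[:,0]<lo+10)
    if m.sum()>5: print(lo,np.percentile(yy[m],[1,99]).round(1),m.sum())
h=rect(W,50,140,590,430,.135,.155,"held rim"); t=tool(h); yy=t[:,1]
for lo in range(-100,101,20):
    m=(yy>lo)&(yy<lo+20)
    if m.sum()>5: print(lo,"far x",np.percentile(t[m,0],98).round(1), t[m,2].mean().round(1))
m=t[:,0]>20;print("y edges",np.percentile(yy[m],[.5,99.5]))
# top camera
f=np.load("top1.npz"); T=world("top",f["d"])
a=T.reshape(-1,3); p=a[(a[:,2]>.03)&(a[:,2]<.052)&(abs(a[:,0]-.475)<.11)&(abs(a[:,1]+.343)<.14)]
print("base top",cv2.minAreaRect((p[:,:2]*1000).astype(np.float32)))
p=a[(a[:,2]>.13)&(a[:,2]<.16)&(abs(a[:,0]-.302)<.1)&(abs(a[:,1]+.309)<.13)]
print("held top",cv2.minAreaRect((p[:,:2]*1000).astype(np.float32)),p.mean(0),len(p))
E
```

```text
base n 7154 c [ 426.  -337.5] size [201.   28.2] ang 80.61 mean [ 0.4216 -0.3375  0.0447]
-100 near x 113.2 108.6
-80 near x 113.2 108.6
-60 near x 113.2 108.0
-40 near x 113.2 108.0
-20 near x 113.2 108.1
0 near x 113.2 108.1
20 near x 113.2 108.0
40 near x 113.3 108.1
60 near x 113.3 109.2
80 near x 113.4 108.2
100 near x 113.5 108.8
y edges by x:
120 [-91.8 107.4] 1153
130 [-91.8 107.3] 1810
140 [-91.9 107. ] 190
held rim n 19009 c [ 301.7 -310.2] size [201.5 130.7] ang 80.51 mean [ 0.3338 -0.3183  0.1453]
-100 far x 65.2 9.0
-80 far x 65.4 7.0
-60 far x 65.4 7.0
-40 far x 65.4 6.6
-20 far x 65.3 6.8
0 far x 65.3 6.5
20 far x 65.3 6.1
40 far x 65.3 6.0
60 far x 65.3 5.9
80 far x 65.2 8.4
100 far x 64.5 4.6
y edges [-98.66066566 101.05350652]
base top ((474.8070373535156, -342.7395324707031), (202.2548065185547, 130.4749298095703), 80.4027328491211)
held top ((239.9153594970703, -326.6260070800781), (128.29141235351562, 17.26197624206543), 80.28083801269531) [ 0.23636175 -0.31793698  0.14495483] 144
```

```bash
python3 -m jog '[[[30,1,0,0,0,0,5],[80,3,0,0,0,0,5],[130,5,0,0,0,0,5],[165,6,0,0,0,0,5],[177.8,6.6,0,0,0,0,5],[177.8,6.6,0,0,0,0,5],[177.8,6.6,20,0,0,0,5],[177.8,6.6,40,0,0,0,5],[177.8,6.6,48,0,0,0,5],[177.8,6.6,48,0,0,0,5],[177.8,6.6,48,0,0,0,5]]]' 25
python3 -c "
from h import *
go(.4760,-.3448,.0825,-.166)"
```

```text
t: 10.05
eef_pos: [0.4756, -0.3448, 0.1051]
ee_rot: [3.141, -0.001, -0.166]
force: [-0.4, 0.5, -2.0]
width: 0.0117
gripper_force: 25.0
go [ 0.3 -0.1 22.6] [ 0.    -0.001  0.   ] rows>= 0.4
```

```bash
python3 -m jog '[[[0.3,0,5,0,0,0,5],[0.3,0,10,0,0,0,5],[0.3,0,14,0,0,0,5],[0.3,0,17,0,0,0,5],[0.3,0,20,0,0,0,5],[0.3,0,22.5,0,0,0,5],[0.3,0,22.5,0,0,0,5],[0.3,0,22.5,0,0,0,5]]]' 25
python3 w.py w4; python3 - <<'E'
from h import *
W=np.load("w4.npz")["W"]
h=rect(W,50,140,590,430,.06,.085,"held rim")
E
```

```text
t: 11.05
eef_pos: [0.4757, -0.3447, 0.0817]
ee_rot: [3.142, -0.0, -0.166]
force: [-0.2, 0.1, -2.3]
width: 0.0117
gripper_force: 25.0
{'mtx': array([[418.13161502,   0.        , 316.25226583],
       [  0.        , 418.13161502, 242.37945278],
       [  0.        ,   0.        ,   1.        ]]), 'R': array([[-1.64683861e-01, -9.86346379e-01, -2.16009925e-04],
       [-9.38207077e-01,  1.56578764e-01,  3.08626914e-01],
       [-3.04379217e-01,  5.10285337e-02, -9.51183148e-01]]), 't': array([-0.26261043,  0.50505645,  0.41686128])} [ 0.47569982 -0.3446856   0.08170099] [ 3.14150294e+00 -2.61975160e-04 -1.65737477e-01]
held rim n 20862 c [ 475.2 -345.7] size [201.7 131.4] ang 80.49 mean [ 0.5072 -0.3534  0.0727]
```

View pics/w4.png

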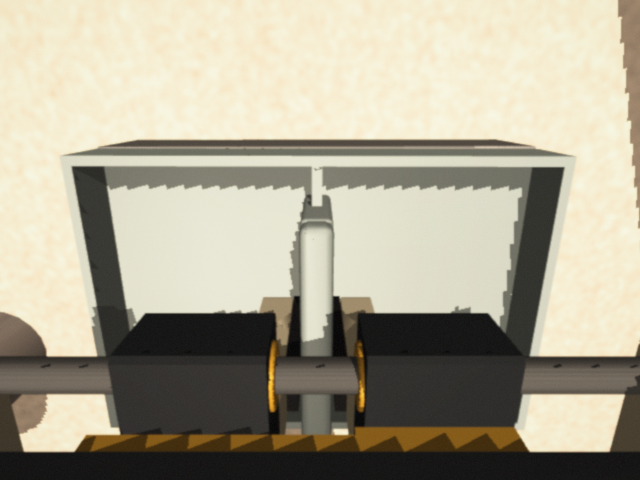

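The pins are in the sockets with no contact force and the tray edges overlap. I'll lower the last ~2 mm, release and rise.

```bash
python3 -m jog '[[[0,0,1,0,0,0,5],[0,0,1.8,0,0,0,5],[0,0,1.8,0,0,0,5],[0,0,1.8,0,0,0,20],[0,0,1.8,0,0,0,50],[0,0,1.8,0,0,0,50],[0,0,1.8,0,0,0,50],[0,0,-30,0,0,0,50],[0,0,-80,0,0,0,50],[-30,0,-130,0,0,0,86],[-60,0,-160,0,0,0,86],[-60,0,-160,0,0,0,86],[-60,0,-160,0,0,0,86]]]' 25
python3 w.py w5 >/dev/null; python3 - <<'E'
from h import *
W=np.load("w5.npz")["W"]
rect(W,0,0,640,330,.068,.08,"rim"); rect(W,0,0,640,330,.1,.112,"bar")
im,d=grab_frame('top'); T=world('top',d)
rect(T,425,205,525,290,.066,.082,"top rim");rect(T,425,205,525,290,.1,.112,"top bar")
p=rect(T,425,205,525,290,.046,.056,"floor")
p=rect(T,425,205,525,290,.1,.112,"bar");print(np.median(p[:,2]))
go(.443,-.127,.2,0)
E
```

```text
t: 12.72
eef_pos: [0.4164, -0.3346, 0.2414]
ee_rot: [-3.141, -0.0, -0.166]
force: [-0.3, 0.5, -1.0]
width: 0.0829
gripper_force: 0.0
rim n 9812 c [ 475.8 -339.7] size [476.5 150.9] ang 86.84 mean [ 0.4745 -0.3459  0.074 ]
bar n 2366 c [ 502.5 -441.4] size [ 83.1 244.4] ang 15.67 mean [ 0.4794 -0.355   0.1052]
top rim n 1 c [ 404.5 -375.2] size [0. 0.] ang 0.0 mean [ 0.4045 -0.3752  0.0731]
top bar n 0 c [0. 0.] size [0. 0.] ang 0.0 mean [nan nan nan]
floor n 0 c [0. 0.] size [0. 0.] ang 0.0 mean [nan nan nan]
bar n 0 c [0. 0.] size [0. 0.] ang 0.0 mean [nan nan nan]
nan
go [  -7.9 -209.1   40.6] [-0.001  0.002 -0.166] rows>= 3.4h.py:16: RuntimeWarning: Mean of empty slice.
  print(name,"n",len(p),"c",np.round(c,1),"size",np.round(s,1),"ang",round(a,2),"mean",p.mean(0).round(4)); return p
  ret = um.true_divide(
  return _methods._mean(a, axis=axis, dtype=dtype,
  ret = ret.dtype.type(ret / rcount)
```

View pics/w5.png

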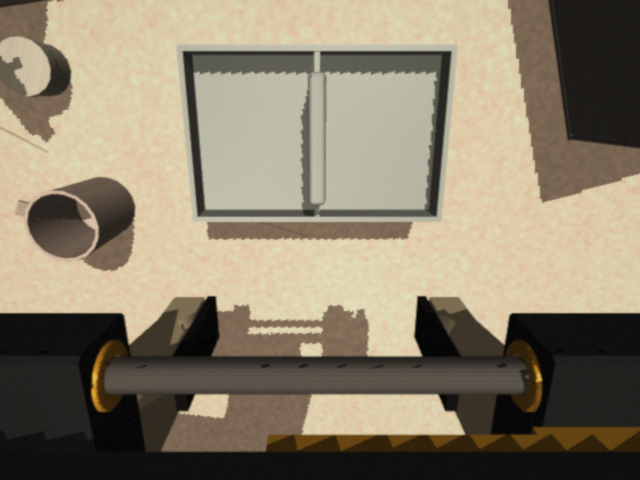

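The tray is seated in view, with rim (180,45)–(455,220). The cup is at (75,220) with its lip on the left side (20,208), which is world +y. I'll pinch along x.

```bash
python3 - <<'E'
from h import *
W=np.load("w5.npz")["W"]
p=rect(W,165,35,465,228,.066,.08,"rim");print(np.median(p[:,2])); p=rect(W,165,35,465,228,.1,.112,"bar");print(np.median(p[:,2]))
p=rect(W,0,165,140,275,.070,.08,"cup rim");print(np.median(p[:,2]))
x=p[:,:2]; x=x[np.abs(np.hypot(*(x-np.median(x,0)).T)-.03)<.02]
from scipy.optimize import least_squares
print(least_squares(lambda c:np.hypot(x[:,0]-c[0],x[:,1]-c[1])-.0285,[.443,-.128],loss="soft_l1",f_scale=.002).x)
go(.443,-.129,.2,-np.pi/2)
E
```

```text
rim n 6906 c [ 475.4 -345.8] size [201.  129.9] ang 80.5 mean [ 0.4793 -0.3464  0.0734]
0.07437622435521424
bar n 2270 c [ 475.8 -345.8] size [11.6 89. ] ang 80.81 mean [ 0.4778 -0.3462  0.1053]
0.1054511117375955
cup rim n 1504 c [ 441.5 -131.5] size [59.1 60.7] ang 4.7 mean [ 0.4442 -0.1283  0.0747]
0.07524058330786888
[ 0.44207664 -0.13180321]
go [  -7.6 -207.1   40.6] [1.000e-03 2.000e-03 1.405e+00] rows>= 7.5
```

```bash
python3 -c "
from h import *
go(.4415,-.130,.16,-np.pi/2)"
python3 -m jog '[[[0,-30,0,0,0,0.18,86],[0,-80,0,0,0,0.36,86],[-4,-130,0,0,0,0.54,86],[-7,-170,20,0,0,0.72,86],[-9,-205.5,40,0,0,0.9,86],[-9,-205.5,60,0,0,1.08,86],[-9,-205.5,80,0,0,1.26,86],[-9,-205.5,80,0,0,1.405,86],[-9,-205.5,80,0,0,1.405,86],[-9,-205.5,80,0,0,1.405,86],[-9,-205.5,80,0,0,1.405,86]]]' 20
python3 -c "
from h import *
go(.4415,-.130,.041,-np.pi/2)"
```

```text
go [  -8.8 -205.8   80.6] [1.000e-03 2.000e-03 1.405e+00] rows>= 7.5
t: 14.2
eef_pos: [0.4416, -0.1306, 0.1616]
ee_rot: [-3.142, -0.0, -1.569]
force: [0.1, -0.1, 0.3]
width: 0.086
gripper_force: 0.0
go [-6.000e-01  1.000e-01  1.206e+02] [-0.    -0.     0.002] rows>= 1.9
```

```bash
python3 -m jog '[[[-0.6,0,30,0,0,0,86],[-0.6,0,70,0,0,0,86],[-0.6,0,105,0,0,0,86],[-0.6,0,120.6,0,0,0,86],[-0.6,0,120.6,0,0,0,86],[-0.6,0,120.6,0,0,0,70],[-0.6,0,120.6,0,0,0,64],[-0.6,0,120.6,0,0,0,55],[-0.6,0,120.6,0,0,0,50],[-0.6,0,120.6,0,0,0,50],[-0.6,0,120.6,0,0,0,50],[-0.6,0,115,0,0,0,50],[-0.6,0,90,0,0,0,50],[-0.6,0,50,0,0,0,50],[-0.6,0,0,0,0,0,50],[-0.6,0,-45,0,0,0,50],[-0.6,0,-45,0,0,0,50],[-0.6,0,-45,0,0,0,50]]]' 20
python3 -c "
from h import *
y=-.166; c,s=np.cos(y),np.sin(y); X=np.array([.4755,-.3450])
print('jar slot',X+[-s*.049,c*.049],'cup slot',X-[-s*.049,c*.049])
t=X-[-s*.049,c*.049]
go(t[0],t[1],.206,-np.pi/2+y); go(t[0],t[1],.0915,-np.pi/2+y)"
```

```text
t: 16.45
eef_pos: [0.4406, -0.1298, 0.2059]
ee_rot: [3.141, 0.001, -1.571]
force: [-0.2, -0.6, -1.4]
width: 0.0604
gripper_force: 20.0
jar slot [ 0.48359669 -0.29667357] cup slot [ 0.46740331 -0.39332643]
go [263.5 -26.9  -0.3] [0.001 0.    0.166] rows>= 4.2
go [263.5 -27.  114.2] [0.001 0.    0.166] rows>= 4.6
```

```bash
python3 -m jog '[[[30,-3,0,0,0,0,50],[80,-8,0,0,0,0.06,50],[135,-14,0,0,0,0.1,50],[190,-20,0,0,0,0.14,50],[240,-25,0,0,0,0.166,50],[263.5,-27,0,0,0,0.166,50],[263.5,-27,0,0,0,0.166,50],[263.5,-27,30,0,0,0.166,50],[263.5,-27,65,0,0,0.166,50],[263.5,-27,90,0,0,0.166,50],[263.5,-27,105,0,0,0.166,50],[263.5,-27,110,0,0,0.166,50],[263.5,-27,113,0,0,0.166,50],[263.5,-27,114.5,0,0,0.166,50],[263.5,-27,114.5,0,0,0.166,50]]]' 20
python3 -c "
from h import *
go(.4674,-.3933,.0905,-np.pi/2-.166)"
```

```text
t: 18.32
eef_pos: [0.4687, -0.3936, 0.0926]
ee_rot: [-3.141, -0.0, -1.737]
force: [-0.8, -0.1, -0.9]
width: 0.0604
gripper_force: 20.0
go [-0.1  1.4  2.1] [-0.001 -0.    -0.   ] rows>= 0.0
```

```bash
python3 -m jog '[[[0,0,1.5,0,0,0,50],[0,0,2.3,0,0,0,50],[0,0,2.3,0,0,0,50],[0,0,2.3,0,0,0,61],[0,0,2.3,0,0,0,66],[0,0,2.3,0,0,0,74],[0,0,2.3,0,0,0,80],[0,0,2.3,0,0,0,80],[0,0,-30,0,0,0,80],[0,0,-80,0,0,0,80],[0,0,-120,0,0,0,80],[0,0,-120,0,0,0,86],[0,0,-120,0,0,0,86]]]' 20
python3 -c "
from h import *
go(.47,.02,.215,-np.pi/2)"
```

```text
t: 19.95
eef_pos: [0.4682, -0.3932, 0.2117]
ee_rot: [3.141, 0.0, -1.737]
force: [-0.7, 0.1, -0.2]
width: 0.0855
gripper_force: 0.0
go [-407.8   66.6   -3.1] [ 0.     0.    -0.166] rows>= 6.6
```

```bash
python3 -c "
from h import *
go(.53,.075,.235,-np.pi/2)"
python3 -m jog '[[[-40,0,-23,0,0,0,86],[-100,5,-23,0,0,0,86],[-160,15,-23,0,0,0,86],[-220,35,-23,0,0,-0.05,86],[-280,55,-23,0,0,-0.08,86],[-340,85,-23,0,0,-0.12,86],[-400,110,-23,0,0,-0.166,86],[-450,128,-23,0,0,-0.166,86],[-472,138,-23,0,0,-0.166,86],[-472,138,-23,0,0,-0.166,86],[-472,138,-23,0,0,-0.166,86],[-472,138,-23,0,0,-0.166,86]]]' 20
python3 w.py w6 >/dev/null; python3 - <<'E'
from h import *
W=np.load("w6.npz")["W"]
im,d=grab_frame('top'); T=world('top',d); np.savez("top2.npz",im=im,d=d)
rect(T,425,205,525,290,.066,.082,"top rim")
a=T.reshape(-1,3)
for w in (a,W.reshape(-1,3)):
  p=w[(w[:,2]>.115)&(w[:,2]<.135)&(abs(w[:,0]-.467)<.06)&(abs(w[:,1]+.393)<.06)]; print("cup",len(p), p.mean(0) if len(p) else 0)
  p=w[(w[:,2]>.078)&(w[:,2]<.093)&(abs(w[:,0]-.53)<.06)&(abs(w[:,1]-.017)<.06)]
  print("jar",len(p), p.mean(0) if len(p) else 0, cv2.minAreaRect((p[:,:2]*1000).astype(np.float32)) if len(p) else 0)
s=arm.get_state();print(s["eef_pos"],s["ee_rot"])
E
```

```text
go [-472.    16.5  -23.1] [ 0.     0.    -0.166] rows>= 7.6
t: 21.45
eef_pos: [0.4103, 0.094, 0.2346]
ee_rot: [3.141, -0.001, -1.572]
force: [0.4, -0.6, -0.9]
width: 0.0861
gripper_force: 0.0
top rim n 766 c [ 474.2 -343.2] size [203.2 131. ] ang 80.5 mean [ 0.4737 -0.3499  0.0733]
cup 166 [ 0.46860029 -0.38890814  0.12270215]
jar 289 [0.5310719  0.01688343 0.08528917] ((531.7039184570312, 17.055500030517578), (46.113887786865234, 46.118896484375), 40.9300537109375)
cup 0 0
jar 3905 [0.53128171 0.01393278 0.08545454] ((532.3445434570312, 14.556266784667969), (47.54996109008789, 47.28628921508789), 6.546011924743652)
[0.41043536 0.094051   0.234825  ] [ 3.14116645e+00 -3.31583079e-04 -1.57234051e+00]
```

View pics/w6.png

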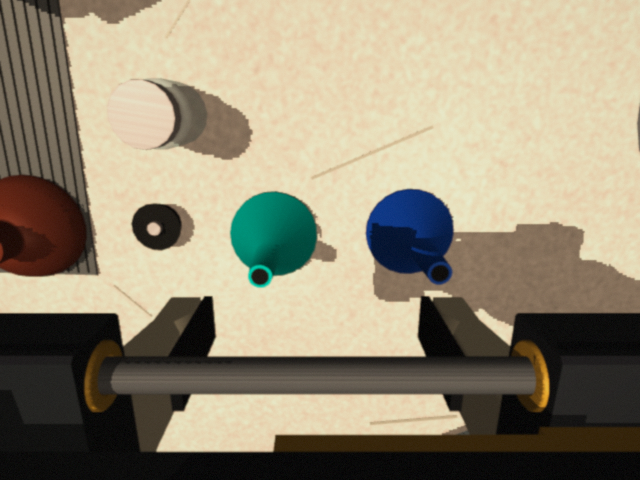

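I mistyped the y shift, but the arm ended up harmlessly at x=0.41. The picture shows the jar at (148,115), the turquoise funnel at (273,235), the blue one at (410,232) and the plug at (157,227). Next I go above the jar.

```bash
python3 - <<'E'
from h import *
go(.532,.0155,.14,-np.pi/2)
W=np.load("w6.npz")["W"]; 
p=rect(W,225,255,295,295,.104,.117,"spout top"); print(np.median(p[:,2]))
go(.532,.0155,.033,-np.pi/2)
E
```

```text
go [  78.3 -121.7   94.8] [ 0.    -0.    -0.002] rows>= 2.8
spout top n 533 c [450.2 126.2] size [17.9 18.1] ang 36.78 mean [0.4499 0.1253 0.1104]
0.1109378577941553
go [  78.3 -121.8  201.8] [ 0.    -0.    -0.002] rows>= 4.0
```

```bash
python3 -m jog '[[[20,-30,0,0,0,0,86],[50,-80,0,0,0,0,86],[78.3,-121.7,30,0,0,-0.002,86],[78.3,-121.7,80,0,0,-0.002,86],[78.3,-121.7,94,0,0,-0.002,86],[78.3,-121.7,94,0,0,-0.002,86],[78.3,-121.7,94,0,0,-0.002,86]]]' 20
python3 -c "
from h import *
go(.532,.0155,.033,-np.pi/2)"
```

```text
t: 22.42
eef_pos: [0.5331, 0.0171, 0.1432]
ee_rot: [-3.138, 0.001, -1.568]
force: [-0.4, 0.3, -0.6]
width: 0.086
gripper_force: 0.0
go [  1.7   1.4 110.2] [-0.003  0.001  0.003] rows>= 1.8
```

```bash
python3 -m jog '[[[0,0,20,0,0,0,86],[0,0,60,0,0,0,86],[0,0,95,0,0,0,86],[0,0,108.5,0,0,0,86],[0,0,108.5,0,0,0,86],[0,0,108.5,0,0,0,70],[0,0,108.5,0,0,0,60],[0,0,108.5,0,0,0,54],[0,0,108.5,0,0,0,48],[0,0,108.5,0,0,0,44],[0,0,108.5,0,0,0,44],[0,0,108.5,0,0,0,44],[0,0,108.5,0,0,0,44]]]' 25
```

```text
t: 24.05
eef_pos: [0.5329, 0.0167, 0.0332]
ee_rot: [-3.14, 0.0, -1.568]
force: [1.4, -0.3, 6.5]
width: 0.0532
gripper_force: 25.0
```

```bash
python3 -m jog '[[[0,0,-3,0,0,0,44],[0,0,-12,0,0,0,44],[0,0,-35,0,0,0,44],[0,0,-75,0,0,0,44],[0,0,-120,0,0,0,44],[0,0,-160,0,0,0,44],[0,0,-185,0,0,0,44],[0,0,-187,0,0,0,44],[0,0,-187,0,0,0,44],[0,0,-187,0,0,0,44]]]' 25
python3 w.py w7 >/dev/null
python3 -c "
from h import *
go(.4836,-.2960,.22,-np.pi/2-.166); go(.4836,-.296,.083,-np.pi/2-.166)"
```

```text
t: 25.3
eef_pos: [0.5312, 0.0164, 0.2181]
ee_rot: [3.139, -0.001, -1.569]
force: [0.4, 0.3, -3.3]
width: 0.0529
gripper_force: 25.0
go [312.3  48.3  -1.4] [ 0.002 -0.001  0.168] rows>= 5.1
go [312.2  48.  135.6] [ 0.002 -0.001  0.168] rows>= 5.5
```

View pics/w7.png

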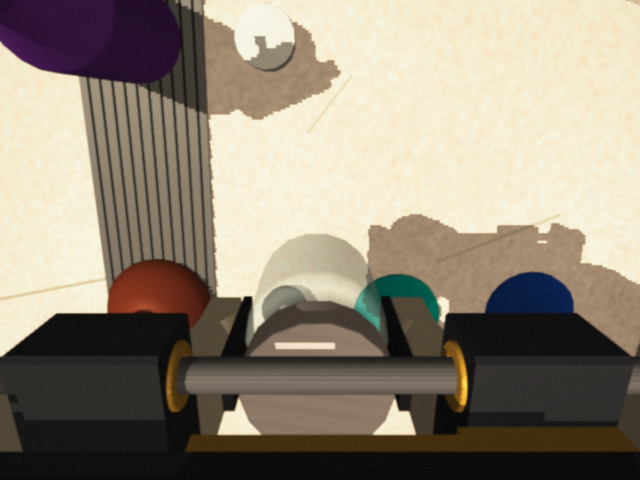

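The jar is held upright at (318,330). Now I carry it to the left compartment.

```bash
python3 -m jog '[[[25,3,0,0,0,0,44],[70,8,0,0,0,0.03,44],[120,16,0,0,0,0.06,44],[170,24,0,0,0,0.1,44],[220,34,0,0,0,0.13,44],[270,42,0,0,0,0.16,44],[300,46,0,0,0,0.168,44],[312.3,48.2,0,0,0,0.168,44],[312.3,48.2,10,0,0,0.168,44],[312.3,48.2,45,0,0,0.168,44],[312.3,48.2,85,0,0,0.168,44],[312.3,48.2,115,0,0,0.168,44],[312.3,48.2,126,0,0,0.168,44],[312.3,48.2,130,0,0,0.168,44],[312.3,48.2,132,0,0,0.168,44],[312.3,48.2,132,0,0,0.168,44],[312.3,48.2,132,0,0,0.168,44]]]' 25
```

```text
t: 27.48
eef_pos: [0.4849, -0.296, 0.0883]
ee_rot: [-3.14, -0.0, -1.737]
force: [0.5, 0.4, -1.8]
width: 0.0528
gripper_force: 25.0
```

```bash
python3 -c "
from h import *
go(.4836,-.296,.0815,-np.pi/2-.166)"
```

```text
go [0.2 1.3 6.8] [-0.001 -0.    -0.   ] rows>= 0.1
```

```bash
python3 -m jog '[[[0,0,2,0,0,0,44],[0,0,4,0,0,0,44],[0,0,5.5,0,0,0,44],[0,0,6.3,0,0,0,44],[0,0,6.3,0,0,0,44],[0,0,6.3,0,0,0,44]]]' 25
```

```text
t: 28.22
eef_pos: [0.4844, -0.2959, 0.0821]
ee_rot: [-3.142, -0.0, -1.736]
force: [-4.0, 2.1, 7.5]
width: 0.053
gripper_force: 25.0
```

The jar is on the floor, with contact felt. I release and rise.

```bash
python3 -m jog '[[[0,0,0,0,0,0,53],[0,0,0,0,0,0,55],[0,0,0,0,0,0,60],[0,0,0,0,0,0,70],[0,0,0,0,0,0,78],[0,0,0,0,0,0,78],[0,0,-20,0,0,0,78],[0,0,-70,0,0,0,78],[0,0,-125,0,0,0,78],[0,0,-145,0,0,0,60],[0,0,-145,0,0,0,60],[0,0,-145,0,0,0,60]]]' 25
python3 - <<'E'
from h import *
go(.47,.16,.23,-np.pi/2)
im,d=grab_frame('top'); cv2.imwrite("pics/t3.png",cv2.resize(im[130:290,260:540],None,fx=2.8,fy=2.8))
T=world('top',d); np.savez("top3.npz",im=im,d=d)
a=T.reshape(-1,3)
m=(a[:,2]>.0005)&(a[:,2]<.008)&(abs(a[:,0]-.672)<.09)&(abs(a[:,1])<.2); g=cv2.cvtColor(im,6).reshape(-1)
m&=(g<110); print(np.percentile(g[(abs(a[:,0]-.672)<.09)&(abs(a[:,1])<.06)],[5,25,50,75,95]))
p=a[m]; print("mat",len(p),cv2.minAreaRect((p[:,:2]*1000).astype(np.float32)))
E
```

```text
t: 29.72
eef_pos: [0.4839, -0.2956, 0.2254]
ee_rot: [3.14, 0.0, -1.737]
force: [-0.7, 1.0, 0.1]
width: 0.0606
gripper_force: 0.0
go [-447.    89.1   -4.3] [ 0.001  0.001 -0.166] rows>= 7.3
[ 83.  87.  95. 155. 158.]
mat 2175 ((658.4390869140625, 32.732757568359375), (270.0410461425781, 142.6380615234375), 88.06682586669922)
```

View pics/t3.png

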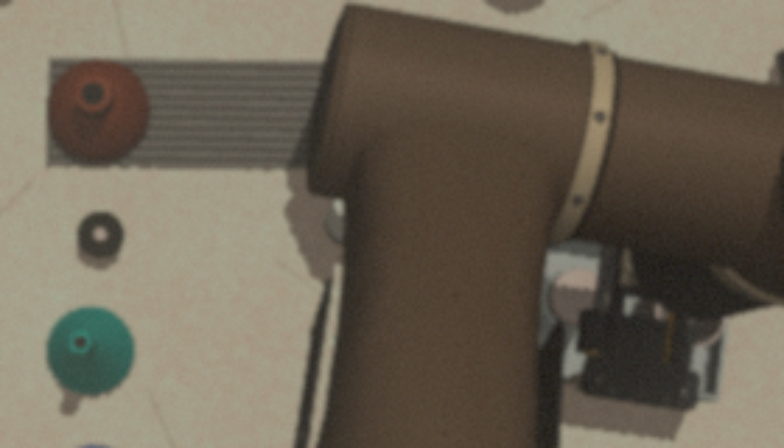

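```bash
python3 - <<'E'
from h import *
f=np.load("top0.npz"); im,d=f["im"],f["d"]; g=cv2.cvtColor(cv2.GaussianBlur(im,(0,0),1),6).astype(float)
cp=camera_params("top");K,R,t=[np.array(cp[k]) for k in("mtx","R","t")]
o=-R.T@t
def px(x,y,z=.003):
    c=R@np.array([x,y,z])+t; q=K@c; return q[:2]/q[2]
def samp(a,b,n=400):
    s=np.linspace(0,1,n); P=np.array([px(*(np.array(a)*(1-k)+np.array(b)*k)) for k in s],np.float32)
    return s,cv2.remap(g.astype(np.float32),P[:,0][None],P[:,1][None],1)[0]
def cross(a,b):
    s,v=samp(a,b); th=120; i=np.where((v[:-1]>th)!=(v[1:]>th))[0]; return i,s,v
for y in (-.05,-.02,.01,.04,.07):
    i,s,v=cross((.58,y),(.76,y)); print("y",y,"x edges",(.58+.18*s[i]).round(4))
for x in (.630,.635,.65,.66,.67,.68,.70,.71):
    i,s,v=cross((x,.22),(x,.10)); j,s,_=cross((x,-.24),(x,-.12)); print("x",x,"left",(.22-.12*s[i]).round(4),"right",(-.24+.12*s[j]).round(4))
W=world("top",d).reshape(-1,3)
# plunger stub & spray body
p=W[(W[:,2]>.06)&(W[:,2]<.075)&(abs(W[:,0]-.67)<.06)&(abs(W[:,1]-.12)<.06)]; print("stub",len(p),p.mean(0))
f=np.load("w7.npz");im=f["im"];Ww=f["W"]
g=cv2.cvtColor(im,6)
for v in range(110,230,25):
    r=g[v]; seg=[(u,Ww[v,u].round(3)) for u in (range(75,230)) if (r[u-1]>140)!=(r[u]>140)]; print(v,seg[0],seg[-1]) if seg else 0
E
```

```text
y -0.05 x edges [0.6188 0.7316]
y -0.02 x edges [0.6188 0.7316]
y 0.01 x edges [0.6197 0.7338]
y 0.04 x edges [0.6211 0.7338]
y 0.07 x edges [0.6211 0.7352]
x 0.63 left [0.1731] right [-0.1723]
x 0.635 left [0.1734] right [-0.1726]
x 0.65 left [0.1734] right [-0.1729]
x 0.66 left [0.1737] right [-0.1732]
x 0.67 left [0.1737] right [-0.1826]
x 0.68 left [0.1734] right [-0.1862]
x 0.7 left [0.1722] right [-0.1582]
x 0.71 left [0.1716] right [-0.1537]
stub 142 [0.67821947 0.11989567 0.07016737]
110 (88, array([ 0.724, -0.066,  0.003])) (227, array([ 0.606, -0.066,  0.001]))
135 (88, array([ 0.727, -0.045,  0.003])) (210, array([ 0.622, -0.045,  0.001]))
160 (91, array([ 0.728, -0.024,  0.004])) (210, array([ 0.624, -0.023,  0.001]))
185 (95, array([ 0.728, -0.001,  0.003])) (212, array([ 0.624, -0.001,  0.001]))
210 (98, array([0.729, 0.021, 0.004])) (213, array([0.625, 0.022, 0.   ]))
```

```bash
python3 -c "
from h import *
go(.4498,.127,.16,-np.pi/2)"
```

```text
go [-411.1  103.3   65.4] [ 0.002  0.001 -0.166] rows>= 6.9
```

```bash
python3 -m jog '[[[-50,10,0,0,0,0,60],[-105,22,0,0,0,0,60],[-160,35,0,0,0,-0.03,60],[-215,50,0,0,0,-0.08,60],[-270,65,0,0,0,-0.12,60],[-325,80,0,0,0,-0.166,60],[-380,95,0,0,0,-0.166,60],[-411,103.3,0,0,0,-0.166,60],[-411,103.3,30,0,0,-0.166,60],[-411,103.3,65,0,0,-0.166,60],[-411,103.3,65,0,0,-0.166,60],[-411,103.3,65,0,0,-0.166,60],[-411,103.3,65,0,0,-0.166,60]]]' 12
python3 -c "
from h import *
go(.4498,.127,.069,-np.pi/2)
im,d=grab_frame('top'); T=world('top',d); w=T.reshape(-1,3)
p=w[(w[:,2]>.115)&(w[:,2]<.142)&(abs(w[:,0]-.475)<.12)&(abs(w[:,1]+.343)<.12)]
for n,s in (('jar',p[p[:,1]>-.345]),('cup',p[p[:,1]<-.345])): print(n,len(s),s.mean(0),cv2.minAreaRect((s[:,:2]*1000).astype(np.float32)))
cv2.imwrite('pics/t4.png',cv2.resize(im[130:290,260:540],None,fx=2.8,fy=2.8))"
```

```text
t: 31.4
eef_pos: [0.4513, 0.1269, 0.1625]
ee_rot: [-3.14, 0.001, -1.571]
force: [0.8, -0.1, 0.9]
width: 0.0598
gripper_force: 0.0
go [ 0.   1.6 93.5] [-0.002  0.001 -0.   ] rows>= 1.5
jar 353 [ 0.4806518  -0.29329798  0.13356464] ((481.1241149902344, -294.69696044921875), (47.20580291748047, 47.08794403076172), 74.20668029785156)
cup 173 [ 0.46940767 -0.38962007  0.12279392] ((466.73388671875, -390.6461181640625), (59.58796691894531, 57.775474548339844), 89.94094848632812)
```

View pics/t4.png

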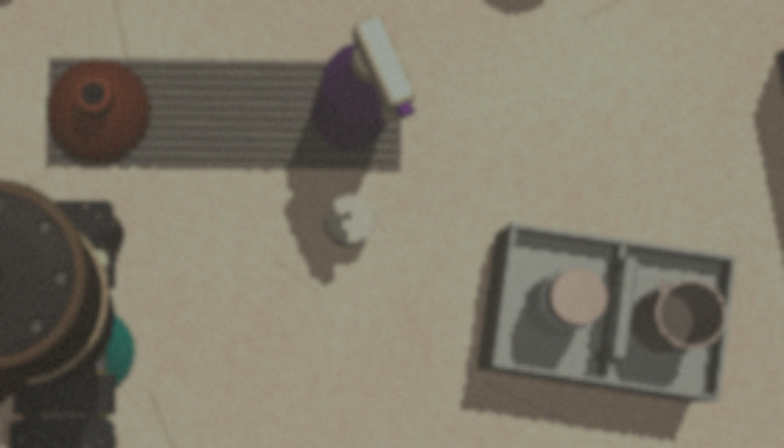

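The jar is at crop px (578,297) in the left compartment, the cup at (690,315) in the right one, and both stand upright. The spray head is at (385,60) and points away from the mat centre. Next I grip the funnel.

```bash
python3 -m jog '[[[0,0,30,0,0,0,60],[0,0,65,0,0,0,60],[0,0,85,0,0,0,60],[0,0,91,0,0,0,60],[0,0,91,0,0,0,60],[0,0,91,0,0,0,40],[0,0,91,0,0,0,28],[0,0,91,0,0,0,20],[0,0,91,0,0,0,14],[0,0,91,0,0,0,14],[0,0,91,0,0,0,14],[0,0,91,0,0,0,14]]]' 12
python3 -m jog '[[[0,0,0,0,0,0,14],[0,0,-5,0,0,0,14],[0,0,-30,0,0,0,14],[0,0,-70,0,0,0,14],[0,0,-115,0,0,0,14],[0,0,-130,0,0,0,14],[0,0,-130,0,0,0,14],[0,0,-130,0,0,0,14]]]' 12
python3 w.py w8 >/dev/null
python3 -c "
from h import *
go(.676,-.0005,.20,-np.pi/2);go(.676,-.0005,.073,-np.pi/2)"
```

```text
t: 32.95
eef_pos: [0.4506, 0.1266, 0.0703]
ee_rot: [-3.141, 0.0, -1.571]
force: [1.0, 0.2, 0.4]
width: 0.0203
gripper_force: 12.0
t: 33.95
eef_pos: [0.4496, 0.1261, 0.1988]
ee_rot: [3.139, -0.001, -1.571]
force: [-0.7, 0.2, -1.0]
width: 0.0201
gripper_force: 12.0
go [ 126.5 -226.4   -1.7] [ 0.002 -0.001 -0.   ] rows>= 4.1
go [ 126.3 -226.7  125.3] [ 0.002 -0.001 -0.   ] rows>= 4.6
```

View pics/w8.png

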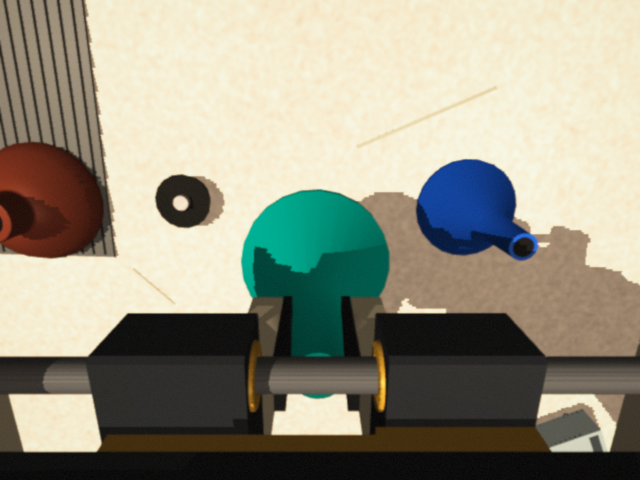

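The funnel is held straight at (316,260). Next I take it to the mat centre, first along y and then along x.

```bash
python3 -m jog '[[[30,0,0,0,0,0,14],[80,0,0,0,0,0,14],[115,-30,0,0,0,0,14],[126.5,-80,0,0,0,0,14],[126.5,-135,0,0,0,0,14],[126.5,-190,0,0,0,0,14],[126.5,-226.4,0,0,0,0,14],[126.5,-226.4,0,0,0,0,14],[126.5,-226.4,20,0,0,0,14],[126.5,-226.4,60,0,0,0,14],[126.5,-226.4,95,0,0,0,14],[126.5,-226.4,112,0,0,0,14],[126.5,-226.4,118,0,0,0,14],[126.5,-226.4,118,0,0,0,14],[126.5,-226.4,118,0,0,0,14]]]' 12
python3 -c "
from h import *
go(.676,-.0005,.0733,-np.pi/2)"
```

```text
t: 35.88
eef_pos: [0.6777, 0.0002, 0.0837]
ee_rot: [-3.139, 0.0, -1.571]
force: [-0.2, -0.2, -0.8]
width: 0.0199
gripper_force: 12.0
go [ 0.7  1.8 10.4] [-0.002  0.     0.   ] rows>= 0.2
```

```bash
python3 -m jog '[[[0.7,1.3,4,0,0,0,14],[0.7,1.3,7,0,0,0,14],[0.7,1.3,9,0,0,0,14],[0.7,1.3,10,0,0,0,14],[0.7,1.3,10,0,0,0,14],[0.7,1.3,10,0,0,0,22],[0.7,1.3,10,0,0,0,30],[0.7,1.3,10,0,0,0,45],[0.7,1.3,10,0,0,0,55],[0.7,1.3,10,0,0,0,55],[0.7,1.3,-20,0,0,0,55],[0.7,1.3,-70,0,0,0,55],[0.7,1.3,-120,0,0,0,55],[0.7,100,-140,0,0,0,55],[-60,160,-140,0,0,0,55],[-120,220,-140,0,0,0,55],[-200,250,-140,0,0,0,55],[-200,250,-140,0,0,0,55],[-200,250,-140,0,0,0,55],[-200,250,-140,0,0,0,55]]]' 12
python3 - <<'E'
from h import *
im,d=grab_frame('top'); w=world('top',d).reshape(-1,3)
cv2.imwrite('pics/t5.png',cv2.resize(im[130:290,260:540],None,fx=2.8,fy=2.8))
def q(n,x,y,z0,z1,r=.06):
    p=w[(w[:,2]>z0)&(w[:,2]<z1)&(abs(w[:,0]-x)<r)&(abs(w[:,1]-y)<r)]; print(n,len(p),p.mean(0).round(4),np.median(p[:,2]).round(4))
q("funnel",.676,0,.1,.12); q("plunger",.678,.12,.06,.075); q("tin",.567,-.115,.025,.045,.03); q("plug",.558,.118,.01,.03,.03); q("spray",.656,-.113,.03,.24)
q("jar",.482,-.295,.12,.142,.04); q("cup",.467,-.392,.11,.135,.045); q("bar",.475,-.345,.1,.11,.03)
E
```

```text
t: 38.38
eef_pos: [0.4259, 0.2016, 0.2227]
ee_rot: [-3.141, 0.001, -1.568]
force: [0.0, 0.7, 0.1]
width: 0.0556
gripper_force: 0.0
funnel 52 [0.672  0.0017 0.1118] 0.1125
plunger 142 [0.6785 0.1199 0.0706] 0.0712
tin 241 [ 0.5665 -0.1151  0.0327] 0.0328
plug 225 [0.558  0.118  0.0171] 0.0168
spray 1104 [ 0.6558 -0.1134  0.1649] 0.1594
jar 348 [ 0.4808 -0.2937  0.1339] 0.1342
cup 207 [ 0.4679 -0.3903  0.121 ] 0.1223
bar 145 [ 0.4744 -0.3453  0.1047] 0.1048
```

View pics/t5.png

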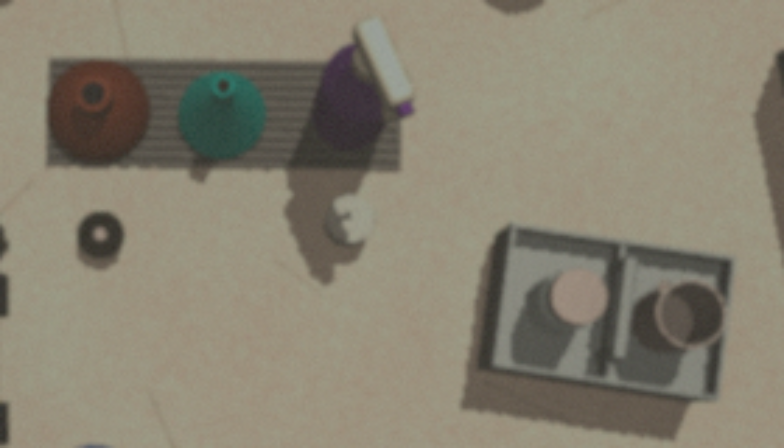

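The funnel (222,115) stands at the mat centre. The tray, jar and cup are in place, and the spray, plunger, tin and plug have not moved. I hand the job in.

```bash
python3 -c "
from h import *
print(arm.job_done())"
```

```text
the job is handed in; nothing more can be done
None
```

I handed the job in at about 38 s of the 118 s. By the last camera check the handled tray was seated, the jar was in the left compartment and the cup in the right, the funnel was about 4 mm from the mat centre, and the spray bottle, plunger cup, tin and plug had not moved; the hand-in gave no verdict.

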